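# Take the long peg hanger off its screw and put it in the drip tray

## Robot

A 6-joint arm with a two-finger parallel gripper is mounted at the origin on the work surface. World frame = base frame: x ahead of the robot, y to its left, z up, the work surface at z = 0. Lengths are in m, angles in degrees, forces in N, time in s.
With the tool pointing down it reaches from about 0.375 to 0.9 m from the base axis. Payload 3.1 kg.
Tool frame: the origin (TCP) lies on the centre line of the jaws, within the pads' length; the fingertips stand finger_overhang ahead of it and the grasp point (between the pads) lies 5 mm behind it (finger_overhang is the distance from the TCP to the fingertips, in m); z points along the fingers, y is the line along which they close (so a half turn about z gives the same grasp; the last joint's range is limited). The gripper opens to 87 mm and grips with 3 to 60 N. Pads are 19 mm wide; open, the fingers measure 117 mm over their backs; the gripper's body (75 mm by 190 mm) begins 51 mm behind the grasp point.
Start: joints at [61.679, 30.224, 82.088, -0, 67.689, -10.227], TCP at [0.194, 0.594, 0.237] pointing down, gripper open.
Joint ranges: [-176.69, 176.69], [-43.24, 126.21], [12.49, 139.97], [-82, 262], [0, 151.66], [-163.58, 163.58]. Speed limits (degrees/s): [159.86, 159.86, 180, 180, 180, 180].

## Interface

Orientations are given as a 3x3 rotation matrix whose columns are the frame's x, y, z axes.
In Python, from rig import read_state, capture, calibration, hand_in, finger_overhang gives the robot as it stands.
- The arm moves only by the tool send_rows, never from a script. Its argument "plan" is a list of rows, each a list of 5 numbers: the closure in counts, from 0 (fully open) to 255 (shut), then the shift along the tool's x, y, z in m, then the turn about the tool's z in rad. A call has 1 to 20 rows; each row shifts and turns the commanded pose from where the row before left it, along the tool's axes as they then stand; what a row does not reach is not made up. A row lasts 1/12 s, in which the tool goes at most 41.7 mm and 7.16 degrees, less where a joint would pass 70% of its speed; a pose out of reach is approached as far as the arm can. A call is refused whole if a number of a shift passes 0.0417 or a number of a turn 0.125, either way. A call with a gripper value outside its range is refused whole. The fingers move at their own pace and stop on an object; the grip force is fixed at half the most. Time passes only in rows, so rows that do not move let the fingers close. It gives the time, the measured TCP pose, the force, the opening and the grip force at its end, in the units of the state.
- read_state(): the state, without advancing time (a new reading comes with each control period).
- capture(name): name is "side" or "top" or "wrist"; returns (picture, depth): 400x640x3 uint8, blue, green, red; 400x640 float32, m along the optical axis (not along the pixel's ray), 0 where there is no reading.
- calibration(name): a dict with "fx", "fy", "cx", "cy" (pixels), "dist_coeffs" ([k1, k2, p1, p2, k3] as OpenCV has them; the pictures are not rectified), "xyz" and "rotation" of the camera in the world. Camera axes: x right, y down, z forward; pixel columns grow to the right and rows downward; lengths in m; the calibration is good to about 2 mm. A picture is of the moment at which its call begins: read the wrist's pose just before it. calibration takes no time and is no camera call; for the wrist camera it gives the pose at the moment of the call.
- hand_in(): hands the job in; it is judged then, once.
The state is a dict: "time_s": time; "joint_positions": joint angles; "qvel": joint speeds; "tau": joint torques, N m; "position": TCP position; "tcp_rot": TCP orientation; "force": force on the tool from outside, world axes, zero at the start; "moment": the same for the moment, N m; "opening": opening from 0.0 (shut) to 1.0 (fully open); "grasp_force": force on a finger pad.
Only numpy, scipy, OpenCV 4.12 (cv2) and the standard library are available. Lean on these libraries where they do the work, as an engineer would, in place of code of your own. Each camera call takes 0.05 s, during which the arm holds its last target. There are 200 camera calls.

## Task

Take the long peg hanger (the one with the longest arm) down from its screw on the low plywood rack: lift it until the screw head shows in the wide part of its keyhole, then draw it straight off, away from the board. Set it down gently in the middle of the empty drip tray, standing upright just as it hung, and let go. Leave the other two hangers hanging.

Things in the scene. Friction and masses are not known exactly. Their poses are not given: they have to be found in the camera images.
- long_arm (a point): Long peg hanger, steel, 0.2-0.4 kg: plate 60 wide x 115 high x 5 thick with a keyhole; level arm 12 wide x 16 high standing out 125 from it; end disc 56 across, 6 thick. Point: mid-width and mid-height of the arm, 70 from the plate's back, 60 from the disc, 28 above the underside (plate edge and disc are level there: it stands on both); pinch here from above. +x along the arm off the board, z up.
- short_arm (a point): Short peg hanger, left hanging: same plate, arm only 45 long, same disc. Point: on the arm's centre line, 30 from the plate's back, 28 above its underside. Every hanger's keyhole: slot 10 wide whose top rests on the shank, wide opening 34 x 34 below it. Raised 30, the opening is centred on the head (22 to 38 passes); then 20 along +x clears the screw.
- twin_arms (a point): Twin-prong hanger, left hanging: same plate, two prongs 45 long, 40 apart, no disc. Point: between them, 30 from the plate's back, 28 above the underside. The 3 hang in random order, 135 apart, undersides 50 up, on the far face of an upright fixed plywood board 420 wide, 180 high, 18 thick, between them and the robot; arms point away from the robot. Screw: shank 7 across, 9 long; head 16, 4 thick.
- tray_in (a point): Empty shallow aluminium drip tray, fixed on the bench: 260 x 260 outside, walls 5 thick, rim 30 above the bench. Point: centre of its inner floor, 5 above the bench; x and y along its sides, z up.
Not all that is in view belongs to the job. What is shaped like the part that bears long_arm but blue or orange is not meant.

How it is judged (in metres and radians):
On the way:
1. the long hanger is off its screw, at least 60 mm from where it hung (distance of long_arm from where it was at the start of the episode above 0.06 m), for 0.2 s.
At the end, for the whole second after the job is handed in: The long hanger stands on the tray's floor, upright within 10 degrees, at rest, the middle of its arm within 50 mm (horizontally) of the tray's centre and less than 40 mm above the tray's floor; the short and the twin hanger still hang, within 30 mm of where they were (horizontal distance between long_arm and tray_in below 0.05 m and z of long_arm in the frame of tray_in below 0.04 m and angle between long_arm's own z axis and vertical below 0.17 rad and linear speed of long_hanger below 0.02 m/s and distance of each of short_arm, twin_arms from where it was at the start of the episode below 0.03 m); the robot touches nothing.
It fails at once if another hanger is knocked 40 mm or more from its place (distance of any of short_arm, twin_arms from where it was at the start of the episode above 0.04 m).
It fails at once if the long hanger is dropped or slammed into the tray (moves faster than 0.7 m/s within 60 mm of its floor) (horizontal distance between long_arm and tray_in below 0.15 m and z of long_arm in the frame of tray_in below 0.06 m and linear speed of long_hanger above 0.7 m/s).
It also fails if it takes over 42 s, if anything falls off the work surface, if the arm or the gripper's body presses on something with over 40 N, if the wrist force passes 120 N, or if a joint passes its speed limit or range.

## Working session

There is one attempt and no reset: what is moved stays moved. The work goes in short steps, Python scripts to look and compute and a tool call to move; the robot and the scene stay as the last step left them, time stands still between calls to the robot, and variables do not carry over. Pictures are saved under pics/ and viewed, at most 10 in all, crops included, and the job is handed in when it is done.

Besides the shell and the picture viewer there is one more tool, called after "Call:" in YAML: its name, and indented under it one key for each argument. send_rows: Moves the arm, as the interface text tells. Its arguments: {"type":"object","properties":{"plan":{"type":"array","items":{"type":"array","items":{"type":"number"}}}},"required":["plan"]}

```bash
mkdir -p pics && cat > h.py <<'E'
import numpy as np, cv2
from rig import *
def pts(name, d=None):
    pic,dep=capture(name); return pic,dep,calibration(name)
def world(c,dep,u,v):
    K=np.array([[c['fx'],0,c['cx']],[0,c['fy'],c['cy']],[0,0,1.]])
    p=cv2.undistortPoints(np.array([[[u,v]]],float),K,np.array(c['dist_coeffs']))[0,0]
    z=dep[int(round(v)),int(round(u))] if not np.isscalar(dep) else dep
    return np.array(c['rotation'])@(np.array([p[0],p[1],1])*z)+np.array(c['xyz'])
E
python3 - <<'E'
from h import *
for n in ['top','side']:
    p,d,c=pts(n); cv2.imwrite(f'pics/{n}0.png',p); np.savez(f'{n}0.npz',p=p,d=d)
    print(n,c['xyz'],np.round(c['rotation'],3).tolist())
s=read_state(); print(s['time_s'],s['position'],np.round(s['tcp_rot'],3),finger_overhang,s['opening'])
E
```

```text
top [ 0.3951973  -0.01007142  0.97246113] [[-0.005, -0.996, 0.089], [-1.0, 0.003, -0.013], [0.013, -0.089, -0.996]]
side [ 0.44273727 -0.53095188  0.71393582] [[0.996, -0.079, 0.04], [-0.087, -0.787, 0.611], [-0.016, -0.612, -0.791]]
0.1 [0.19379274 0.59352486 0.23567202] [[-0.951  0.311 -0.001]
 [ 0.311  0.951 -0.002]
 [ 0.    -0.002 -1.   ]] 0.014 1.000204695763092
```

View pics/top0.png

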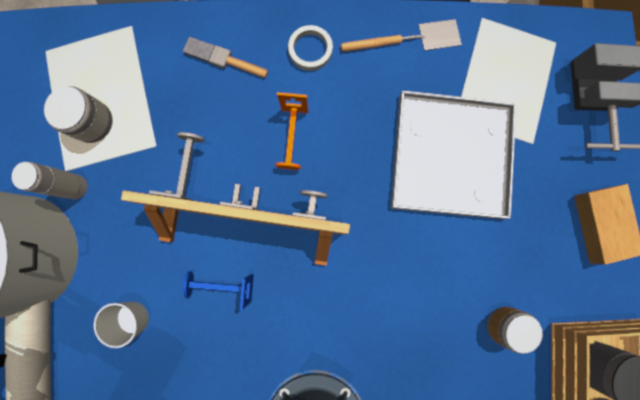

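View pics/side0.png

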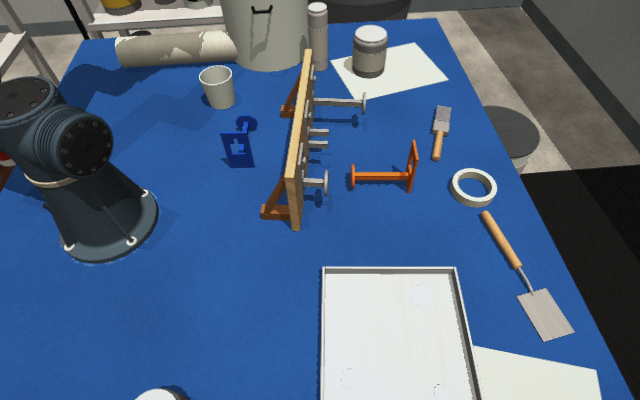

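```bash
python3 - <<'E'
from h import *
z=np.load('top0.npz');p,d=z['p'],z['d'];c=calibration('top')
cv2.imwrite('pics/crop.png',cv2.resize(p[110:250,115:255],None,fx=4.2,fy=4.2,interpolation=cv2.INTER_CUBIC))
for n,u,v in [('armdisc',187,150),('armmid',185,170),('arm2',182,185),('disc',189,136),('boardL',125,195),('boardR',346,230),('boardm',240,213),('trayc',454,155),('tTL',403,94),('tTR',513,105),('tBR',509,216),('tBL',392,209),('pot',30,250),('can',70,108),('bottle',30,175),('blue',210,287),('short',313,203)]:
    print(n,d[v,u].round(3),world(c,d,u,v).round(4))
zz=np.load('side0.npz');cs=calibration('side')
for n,u,v in [('arm',340,103),('disc',364,104),('pot',265,20)]: print(n,world(cs,zz['d'],u,v).round(4))
E
```

```text
armdisc 0.898 [0.5759 0.2608 0.0833]
armmid 0.893 [0.5343 0.2634 0.0844]
arm2 0.888 [0.5032 0.268  0.087 ]
disc 0.885 [0.6015 0.253  0.0987]
boardL 0.791 [0.4741 0.3447 0.1801]
boardR 0.795 [ 0.4099 -0.0577  0.1763]
boardm 0.791 [0.4409 0.1321 0.1804]
trayc 0.983 [ 0.5789 -0.3116  0.0061]
tTL 0.97 [ 0.711  -0.1953  0.0294]
tTR 0.973 [ 0.6898 -0.4458  0.0275]
tBR 0.951 [ 0.4405 -0.4238  0.0275]
tBL 0.974 [ 0.4587 -0.1699  0.0023]
pot 0.786 [0.3722 0.5317 0.1738]
can 0.867 [0.6591 0.4984 0.1185]
bottle 0.781 [0.511  0.5268 0.1916]
blue 0.919 [0.2938 0.2199 0.0373]
short 0.891 [0.4661 0.0027 0.0841]
arm [0.5443 0.2594 0.077 ]
disc [0.601  0.2335 0.0897]
pot [0.3644 0.5293 0.1651]
```

View pics/crop.png

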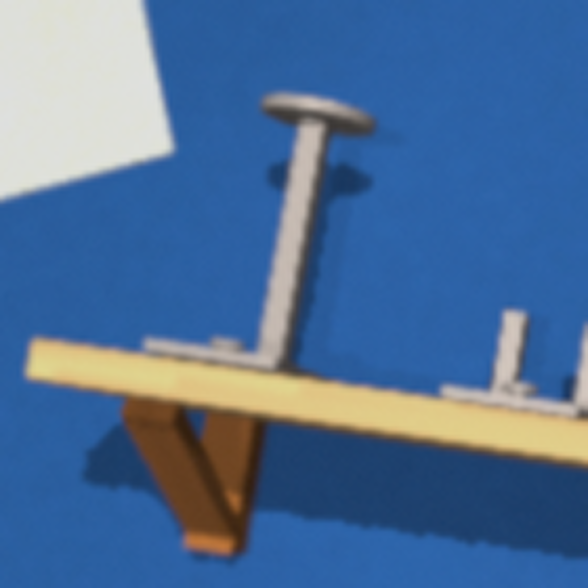

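```bash
cat >> h.py <<'E'
def atz(c,u,v,z):
    a=world(c,1.0,u,v)-c['xyz']; o=np.array(c['xyz']); return o+a*(z-o[2])/a[2]
def togo(target, ydir):
    s=read_state(); R=np.array(s['tcp_rot']); y=R[:,1]
    turn=np.arctan2(ydir[1],ydir[0])-np.arctan2(y[1],y[0])
    print('t',s['time_s'],'tcp',np.round(s['position'],4),'tool turn',round(-turn,4),'shift now axes',(R.T@(np.array(target)-s['position'])).round(4))
E
python3 - <<'E'
from h import *
z=np.load('top0.npz');c=calibration('top')
f=lambda x,y:(115+(x+.5)/4.2-.5,110+(y+.5)/4.2-.5)
a=atz(c,*f(272,360),.086);b=atz(c,*f(313,124),.086)
dr=(b-a)[:2]; L=np.linalg.norm(dr); dr/=L
print(a,b,L,np.degrees(np.arctan2(dr[1],dr[0])))
# fit line with depth point cloud of arm
d=z['d'];P=[]
for v in range(145,188):
    for u in range(170,200):
        w=world(c,d,u,v)
        if .076<w[2]<.094: P.append(w)
P=np.array(P);m=P.mean(0);print(len(P),m,np.degrees(np.arctan(np.linalg.svd(P[:,:2]-m[:2],full_matrices=False)[2][0]@[0,1]/(np.linalg.svd(P[:,:2]-m[:2],full_matrices=False)[2][0]@[1,0]))))
E
```

```text
[0.4823441  0.27315668 0.086     ] [0.59789627 0.25626743 0.086     ] 0.11677991903591793 -8.315540270596882
304 [0.54227486 0.26597581 0.08323093] -8.769523099376675
```

```bash
python3 - <<'E'
from h import *
togo([.5387,.265,.24],[.153,.988])
E
```

```text
t 0.1 tcp [0.1938 0.5935 0.2357] tool turn -0.1622 shift now axes [-0.4299 -0.2052 -0.0041]
```

Call:
send_rows:
  plan:
    - [0,-0.015,-0.007,-0.015,0]
    - [0,-0.03,-0.0145,-0.01,0]
    - [0,-0.03,-0.0145,0,0]
    - [0,-0.03,-0.0145,0,0]
    - [0,-0.03,-0.0145,0,0]
    - [0,-0.03,-0.0145,0,0]
    - [0,-0.03,-0.0145,0,0]
    - [0,-0.03,-0.0145,0,0]
    - [0,-0.03,-0.0145,0,0]
    - [0,-0.03,-0.0145,0,0]
    - [0,-0.03,-0.0145,0,0]
    - [0,-0.03,-0.0145,0,0]
    - [0,-0.03,-0.0145,0,0]
    - [0,-0.03,-0.0145,0,0]
    - [0,-0.025,-0.01,0,0]
    - [0,0,0,0,-0.081]
    - [0,0,0,0,-0.081]
    - [0,0,0,0,0]
    - [0,0,0,0,0]

```text
time_s: 1.68
position: [0.5387, 0.265, 0.261]
tcp_rot: [[-0.988, 0.155, -0.001], [0.155, 0.988, -0.0], [0.001, -0.0, -1.0]]
force: [0.3, -1.0, 0.3]
opening: 1.0
grasp_force: 0.0
```

```bash
python3 - <<'E'
from h import *
togo([.5387,.265,.073],[.153,.988])
p,d,c=pts('wrist'); cv2.imwrite('pics/w1.png',p); np.savez('w1.npz',p=p,d=d)
P=np.array([world(c,d,u,v) for v in range(0,400,4) for u in range(0,640,4) if d[v,u]>0])
a=P[(P[:,2]>.07)&(P[:,2]<.095)&(np.abs(P[:,1]-.265)<.03)&(P[:,0]>.50)&(P[:,0]<.58)]
print(len(a),a.mean(0),np.polyfit(a[:,0],a[:,1],1),a[:,2].max())
E
```

```text
t 1.6833 tcp [0.5387 0.265  0.261 ] tool turn -0.0025 shift now axes [-2.00e-04  1.00e-04  1.88e-01]
34 [0.53888286 0.26450988 0.08497971] [-0.16460192  0.35321103] 0.08679313230999613
```

View pics/w1.png

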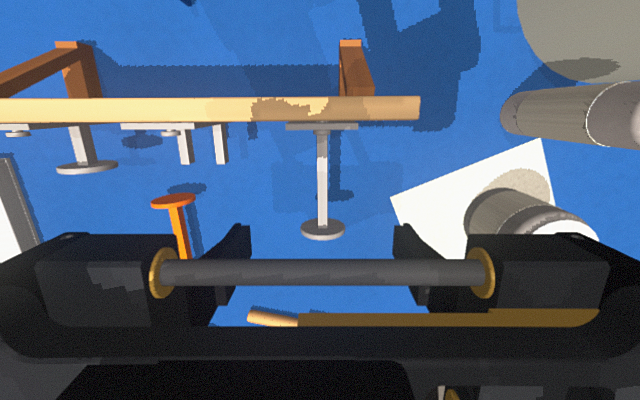

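```bash
python3 - <<'E'
from h import *
s=read_state();c=calibration('wrist');print(np.array(s['tcp_rot']).T@(np.array(c['xyz'])-s['position']))
z=np.load('w1.npz');d=z['d']
for n,u,v in [('disc',322,222),('discInner',322,218),('plate',322,124),('arm',322,180),('arm',322,150),('board',322,108)]: print(n,world(c,d,u,v).round(4))
E
```

```text
[ 0.0770129  -0.00074485 -0.14888292]
disc [0.5924 0.2562 0.0843]
discInner [0.5876 0.2569 0.0837]
plate [0.4746 0.2746 0.1654]
arm [0.5407 0.2642 0.0851]
arm [0.5064 0.2696 0.0863]
board [0.4621 0.2765 0.1805]
```

Call:
send_rows:
  plan:
    - [0,-0.002,0,0.02,0]
    - [0,0,0,0.02,0]
    - [0,0,0,0.02,0]
    - [0,0,0,0.02,0]
    - [0,0,0,0.02,0]
    - [0,0,0,0.02,0]
    - [0,0,0,0.02,0]
    - [0,0,0,0.02,0]
    - [0,0,0,0.012,0]
    - [0,0,0,0.01,0]
    - [0,0,0,0.006,0]
    - [0,0,0,0,0]
    - [0,0,0,0,0]

```text
time_s: 2.82
position: [0.5413, 0.2651, 0.0739]
tcp_rot: [[-0.988, 0.153, 0.001], [0.153, 0.988, 0.0], [-0.001, 0.0, -1.0]]
force: [-0.4, -0.4, -0.2]
opening: 0.996
grasp_force: 0.0
```

Call:
send_rows:
  plan:
    - [60,0,0,0,0]
    - [100,0,0,0,0]
    - [140,0,0,0,0]
    - [180,0,0,0,0]
    - [220,0,0,0,0]
    - [255,0,0,0,0]
    - [255,0,0,0,0]
    - [255,0,0,0,0]
    - [255,0,0,0,0]
    - [255,0,0,0,0]
    - [255,0,0,0,0]

```text
time_s: 3.73
position: [0.5409, 0.2649, 0.0735]
tcp_rot: [[-0.988, 0.153, -0.0], [0.153, 0.988, -0.0], [0.0, -0.0, -1.0]]
force: [-0.2, 0.4, -0.4]
opening: 0.247
grasp_force: 0.0
```

Call:
send_rows:
  plan:
    - [255,0,0,0,0]
    - [255,0,0,0,0]
    - [255,0,0,0,0]
    - [255,0,0,0,0]
    - [255,0,0,0,0]
    - [255,0,0,0,0]

```text
time_s: 4.23
position: [0.541, 0.2649, 0.0735]
tcp_rot: [[-0.988, 0.153, 0.0], [0.153, 0.988, -0.0], [-0.0, -0.0, -1.0]]
force: [0.4, -0.1, -0.5]
opening: 0.132
grasp_force: 30.0
```

Gripped. Lift 30 mm slowly.

Call:
send_rows:
  plan:
    - [255,0,0,-0.004,0]
    - [255,0,0,-0.004,0]
    - [255,0,0,-0.004,0]
    - [255,0,0,-0.004,0]
    - [255,0,0,-0.004,0]
    - [255,0,0,-0.004,0]
    - [255,0,0,-0.004,0]
    - [255,0,0,-0.002,0]
    - [255,0,0,0,0]
    - [255,0,0,0,0]

```text
time_s: 5.07
position: [0.541, 0.2649, 0.1038]
tcp_rot: [[-0.988, 0.153, 0.0], [0.153, 0.988, 0.0], [-0.0, 0.0, -1.0]]
force: [1.6, 0.6, -2.5]
opening: 0.134
grasp_force: 30.0
```

```bash
python3 - <<'E'
from h import *
p,d,c=pts('side'); 
cv2.imwrite('pics/s1.png',cv2.resize(p[40:240,250:450],None,fx=3,fy=3,interpolation=cv2.INTER_CUBIC))
p,d,c=pts('wrist')
for n,u,v in [('disc',322,222),('plate',300,124),('plate',340,124),('arm',322,180),('arm',322,150)]: print(n,world(c,d,u,v).round(4))
E
```

```text
disc [0.5194 0.2676 0.1158]
plate [0.4675 0.2702 0.1813]
plate [0.469  0.2797 0.1814]
arm [0.4784 0.2739 0.1958]
arm [0.4736 0.2746 0.1877]
```

View pics/s1.png

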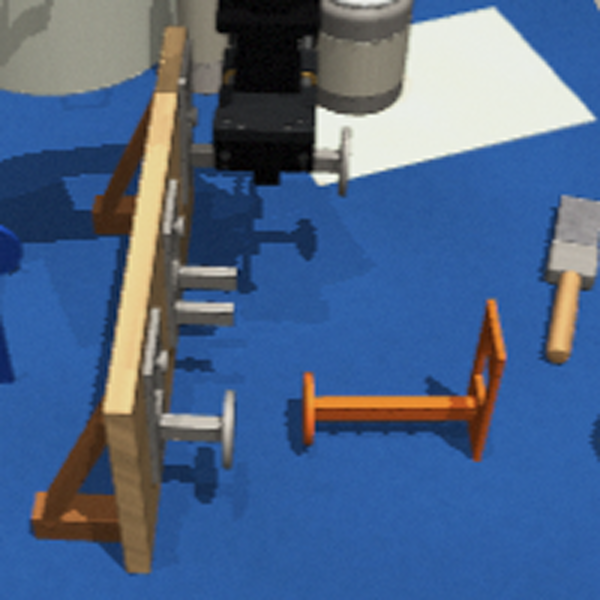

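The crop shows the hanger in the jaws with its arm level (disc at crop 345,160), and the wrist depth puts the plate top at z≈0.196, so it rose about 30 mm. I'll draw it off now.

Call:
send_rows:
  plan:
    - [255,-0.003,0,0,0]
    - [255,-0.003,0,0,0]
    - [255,-0.003,0,0,0]
    - [255,-0.003,0,0,0]
    - [255,0,0,0,0]

```text
time_s: 5.58
position: [0.5539, 0.2629, 0.1035]
tcp_rot: [[-0.988, 0.154, 0.001], [0.154, 0.988, 0.0], [-0.001, 0.0, -1.0]]
force: [-0.0, -0.2, -2.3]
opening: 0.136
grasp_force: 30.0
```

Call:
send_rows:
  plan:
    - [255,-0.005,0,0,0]
    - [255,-0.005,0,0,0]
    - [255,-0.01,0,0,0]
    - [255,-0.01,0,0,0]
    - [255,-0.015,0,0,0]
    - [255,-0.015,0,0,0]
    - [255,-0.01,0,-0.01,0]
    - [255,0,0,-0.02,0]
    - [255,0,0,-0.02,0]
    - [255,0,0,-0.02,0]
    - [255,0,0,-0.02,0]
    - [255,0,0,-0.02,0]
    - [255,0,0,-0.01,0]
    - [255,0,0,0,0]
    - [255,0,0,0,0]

```text
time_s: 6.83
position: [0.6224, 0.2521, 0.2236]
tcp_rot: [[-0.988, 0.153, 0.001], [0.153, 0.988, 0.0], [-0.001, 0.0, -1.0]]
force: [-1.3, -0.3, -3.0]
opening: 0.136
grasp_force: 30.0
```

```bash
python3 - <<'E'
from h import *
p,d,c=pts('top'); P=[]
for v in range(60,230,1):
    for u in range(120,260,1):
        if d[v,u]>0: P.append(world(c,d,u,v))
cv2.imwrite('pics/t2.png',p)
togo([.576,-.3095,.223],[.153,.988])
E
```

```text
t 6.8833 tcp [0.6216 0.252  0.2224] tool turn -0.0004 shift now axes [-4.110e-02 -5.619e-01 -2.000e-04]
```

View pics/t2.png

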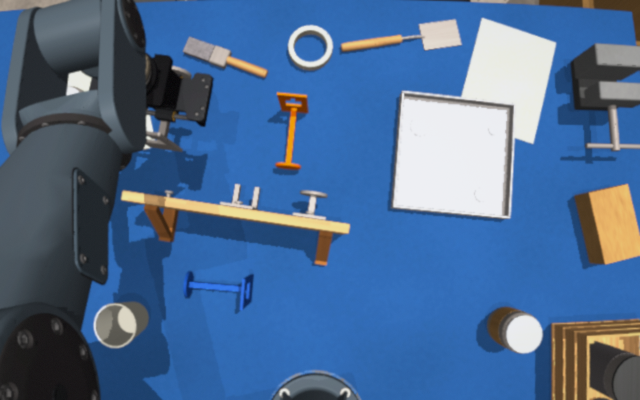

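The twin and short hangers are undisturbed (245,195 and 313,203), and the long one's screw is bare at (168,193). Next I carry it to the tray.

Call:
send_rows:
  plan:
    - [255,-0.001,-0.01,0,0]
    - [255,-0.002,-0.02,0,0]
    - [255,-0.002,-0.03,0,0]
    - [255,-0.002,-0.033,0,0]
    - [255,-0.002,-0.033,0,0]
    - [255,-0.002,-0.033,0,0]
    - [255,-0.002,-0.033,0,0]
    - [255,-0.002,-0.033,0,0]
    - [255,-0.002,-0.033,0,0]
    - [255,-0.003,-0.033,0,0]
    - [255,-0.003,-0.033,0,0]
    - [255,-0.003,-0.033,0,0]
    - [255,-0.003,-0.033,0,0]
    - [255,-0.003,-0.033,0,0]
    - [255,-0.002,-0.033,0,0]
    - [255,-0.002,-0.033,0,0]
    - [255,-0.002,-0.033,0,0]
    - [255,-0.002,-0.022,0,0]
    - [255,-0.001,-0.018,0,0]
    - [255,0,0,0,0]

```text
time_s: 8.55
position: [0.5751, -0.3138, 0.2222]
tcp_rot: [[-0.988, 0.157, -0.001], [0.157, 0.988, -0.001], [0.001, -0.002, -1.0]]
force: [0.2, 0.7, -2.6]
opening: 0.132
grasp_force: 30.0
```

Call:
send_rows:
  plan:
    - [255,0,0,0,0]
    - [255,0,0,0,0]
    - [255,0,0,0,0]

```text
time_s: 8.8
position: [0.5762, -0.3077, 0.2231]
tcp_rot: [[-0.988, 0.152, -0.001], [0.152, 0.988, 0.001], [0.001, 0.001, -1.0]]
force: [0.2, 0.8, -3.0]
opening: 0.132
grasp_force: 30.0
```

```bash
python3 - <<'E'
from h import *
p,d,c=pts('side'); cv2.imwrite('pics/s2.png',p)
togo([.576,-.3095,.028],[.153,.988])
E
```

```text
t 8.85 tcp [ 0.5764 -0.3077  0.2233] tool turn 0.0015 shift now axes [-1.000e-04 -2.000e-03  1.953e-01]
```

View pics/s2.png

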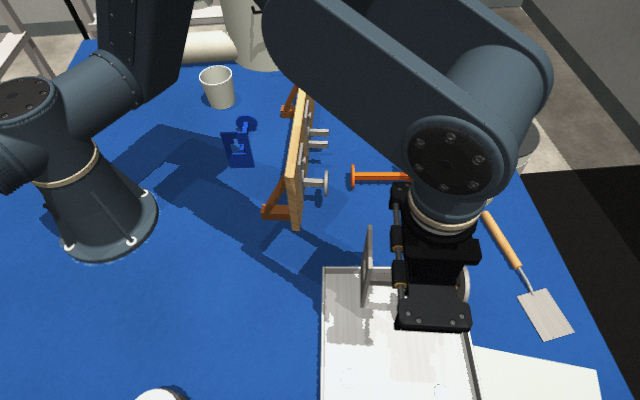

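The plate is upright at (367,265) and the disc at (465,283), both above the tray. Time to lower it.

Call:
send_rows:
  plan:
    - [255,0,-0.002,0.015,0]
    - [255,0,0,0.02,0]
    - [255,0,0,0.02,0]
    - [255,0,0,0.02,0]
    - [255,0,0,0.02,0]
    - [255,0,0,0.02,0]
    - [255,0,0,0.02,0]
    - [255,0,0,0.015,0]
    - [255,0,0,0.015,0]
    - [255,0,0,0.01,0]
    - [255,0,0,0.005,0]
    - [255,0,0,0,0]
    - [255,0,0,0.003,0]
    - [255,0,0,0.003,0]
    - [255,0,0,0.003,0]
    - [255,0,0,0,0]
    - [255,0,0,0,0]

```text
time_s: 10.27
position: [0.5761, -0.3114, 0.0348]
tcp_rot: [[-0.988, 0.153, 0.0], [0.153, 0.988, -0.0], [-0.0, -0.0, -1.0]]
force: [0.8, 0.1, -3.0]
opening: 0.136
grasp_force: 30.0
```

Call:
send_rows:
  plan:
    - [255,0,0,0.002,0]
    - [255,0,0,0.002,0]
    - [255,0,0,0,0]
    - [255,0,0,0,0]

```text
time_s: 10.6
position: [0.5763, -0.3116, 0.0309]
tcp_rot: [[-0.988, 0.153, 0.001], [0.153, 0.988, -0.0], [-0.001, -0.0, -1.0]]
force: [-0.7, -2.0, 0.7]
opening: 0.132
grasp_force: 30.0
```

Force went from -3.0 to +0.7, so something is starting to touch.

Call:
send_rows:
  plan:
    - [255,0,0,0.001,0]
    - [255,0,0,0.001,0]
    - [255,0,0,0,0]
    - [255,0,0,0,0]

```text
time_s: 10.93
position: [0.576, -0.3115, 0.0301]
tcp_rot: [[-0.988, 0.153, 0.0], [0.153, 0.988, -0.0], [-0.0, -0.0, -1.0]]
force: [-4.8, 1.0, 7.8]
opening: 0.134
grasp_force: 30.0
```

Call:
send_rows:
  plan:
    - [215,0,0,0,0]
    - [200,0,0,0,0]
    - [180,0,0,0,0]
    - [160,0,0,0,0]
    - [140,0,0,0,0]
    - [120,0,0,0,0]
    - [100,0,0,0,0]
    - [80,0,0,0,0]
    - [80,0,0,0,0]
    - [80,0,0,0,0]
    - [80,0,0,0,0]
    - [80,0,0,0,0]

```text
time_s: 11.93
position: [0.5761, -0.3113, 0.0286]
tcp_rot: [[-0.988, 0.153, 0.0], [0.153, 0.988, -0.0], [-0.0, -0.0, -1.0]]
force: [0.3, 0.3, -0.2]
opening: 0.684
grasp_force: 0.0
```

Call:
send_rows:
  plan:
    - [80,0,0,-0.005,0]
    - [80,0,0,-0.01,0]
    - [80,0,0,-0.02,0]
    - [80,0,0,-0.02,0]
    - [80,0,0,-0.03,0]
    - [80,0,0,-0.03,0]
    - [80,0,0,-0.03,0]
    - [80,0,0,-0.03,0]
    - [80,0,0,-0.02,0]
    - [80,0,0,-0.01,0]
    - [80,0,0,0,0]
    - [80,0,0,0,0]
    - [80,0,0,0,0]

```text
time_s: 13.02
position: [0.5751, -0.3105, 0.2319]
tcp_rot: [[-0.988, 0.153, -0.003], [0.153, 0.988, 0.002], [0.003, 0.002, -1.0]]
force: [-0.0, 0.3, -0.9]
opening: 0.685
grasp_force: 0.0
```

```bash
python3 - <<'E'
from h import *
p,d,c=pts('side'); w,dw,cw=pts('wrist')
cv2.imwrite('pics/end.png',np.hstack([p[:,180:580],w[:,120:520]]))
E
```

```text
(no output)
```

View pics/end.png

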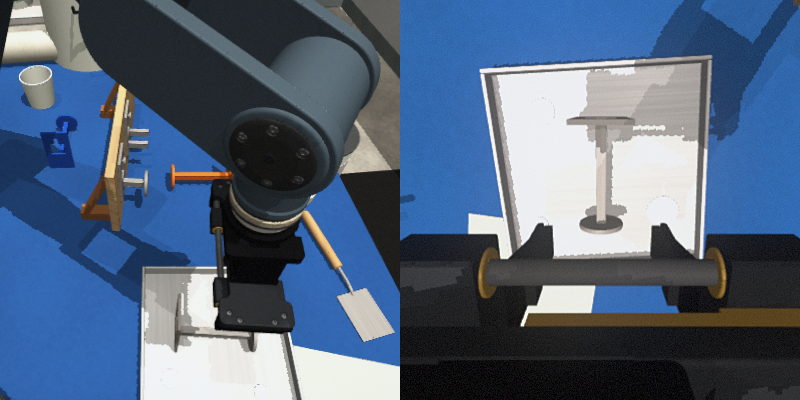

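The hanger stands upright in the middle of the tray (wrist view: plate at 600,120, disc at 600,225). The gripper is clear, and the other two hangers are still on the rack.

```bash
python3 -c "from rig import *; print(hand_in())"
```

```text
the job is handed in; nothing more can be done
None
```

The long hanger is off its screw and standing upright in the middle of the drip tray, released. The other two are still hanging, and the job was handed in at about 13 s; the hand-in gave no verdict.

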